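Clip cross-lock tweezers onto a doubled fence picket

ROBOT

A 6-joint arm with a two-finger parallel gripper is mounted at the origin on the work surface. World frame = base frame: x ahead of the robot, y to its left, z up, the work surface at z = 0. Lengths are in m, angles in rad, forces in N, time in s.
With the tool pointing down it reaches from about 0.35 to 0.775 m from the base axis. Payload 5.5 kg.
Tool frame: the origin (TCP) lies between the finger pads; the fingertips stand 17 mm ahead of it and the grasp point (between the pads) lies 2 mm behind it (robot.finger_overhang is the distance from the TCP to the fingertips, in m); z points along the fingers, y is the direction in which the jaws open and shut (so a half turn about z gives the same grasp; the last joint's range is limited). The gripper opens to 85 mm and grips with 20 to 120 N. Pads are 22 mm wide; open, the fingers measure 114 mm over their backs; the gripper's body (76 mm by 85 mm) begins 54 mm behind the grasp point. The pads swing forward as they close: fully open they stand 13 mm farther back than shut.
Start: joints at [-1.257, 0.313, 0.046, 1.304, 0, 1.431], TCP at [0.252, -0.517, 0.248] pointing down, gripper open.
Joint ranges: [-2.76, 2.76], [-0.86, 1.69], [-1.03, 1.26], [-2.2, 2.34], [-1.47, 1.5], [-3.14, 3.14]. Speed limits (rad/s): [2.57, 2.57, 3.14, 3.14, 3.14, 3.14].

INTERFACE

Orientations are given as a unit quaternion [x, y, z, w].
In Python, from rig import robot gives the robot as it stands.
- The arm moves only by the tool move_arm, never from a script. Its argument "series" is a list of rows, each a list of 6 numbers: the shift along the world's x, y, z in cm, then the turn, a rotation vector about the world's x, y, z in degrees. A call has 1 to 5 rows; each row shifts and turns the commanded pose from where the row before left it; what a row does not reach is not made up. A row lasts 1/10 s, in which the tool goes at most 50 mm and 8.59 degrees, less where a joint would pass 70% of its speed; a pose out of reach is approached as far as the arm can. A call with a gripper value outside its range is refused whole. "claw" is the opening in per cent of the stroke, from 0 (shut) to 100 (fully open), set as the call begins (left out, the last holds). The fingers move at their own pace and stop on an object; "newtons" is the grip in N (left out, the last holds). Time passes only in rows, so rows that do not move let the fingers close. It gives the time, the measured TCP pose, the force and the opening at its end, in the units of the state.
- robot.observe(): the state, without advancing time (a new reading comes with each control period).
- robot.read_camera(name): name is "side" or "top" or "wrist"; returns the picture (384x512x3 uint8, blue, green, red); there is no depth.
- robot.camera_model(name): a dict with "intrinsics" (3x3 intrinsics, pixels), "k1" (the pictures are not rectified: a ray, as slopes to the right and down, at radius r is drawn at 1 + k1 r^2 times it, then the intrinsics apply), "rvec" (rotation vector, rad) and "tvec" (3), from world to camera coordinates, as OpenCV has them; the wrist camera has in their place "T_tool_cam" (4x4, takes a point from camera to tool coordinates, whose origin is the TCP and whose axes are the flange's). Camera axes: x right, y down, z forward; pixel columns grow to the right and rows downward; lengths in m; the calibration is good to about 2 mm. A picture is of the moment at which its call begins: read the wrist's pose just before it. camera_model takes no time and is no camera call.
- robot.close_job(): hands the job in, once; it reports no verdict.
The state is a dict: "clock": time; "qpos": joint angles; "joint_velocities": joint speeds; "joint_torque": joint torques, N m; "tcp_pos": TCP position; "eef_rot": TCP orientation; "force": force on the tool from outside, world axes, zero at the start; "moment": the same for the moment, N m; "gripper_width": opening from 0.0 (shut) to 1.0 (fully open).
Only numpy, scipy, OpenCV 4.12 (cv2) and the standard library are available. Lean on these libraries where they do the work, as an engineer would, in place of code of your own. Each camera call takes 0.05 s, during which the arm holds its last target. There are 200 camera calls.

TASK

In one of the two white model fences a bare wooden strip stands against a tall picket and needs clamping. Squeeze the self-closing tweezers open by their grips, lift them off the wooden rest, lower the open jaws from above over the top of that doubled picket and let go, so that they pinch strip and picket together, centred on the picket and standing upright.

Things in the scene. Friction and masses are not known exactly. Their poses are not given: they have to be found in the camera images.
- tweezers: Self-closing cross-lock tweezers, steel, 100 mm tall, 48 g, clipped upright, jaws down, on the 8 mm blade (top 60 mm above the table) of a fixed wooden rest. Origin midway between the jaw tips, at their lower end, at first 45 mm above the table. z up to the rear end, x the way jaws and grips open and close, y along the blade. Jaw pads: 12 mm wide (y), 22 mm tall from the origin up, 3 mm thick.
- tweezers_grips (a point): Midpoint between the tweezers' two dark wooden grips, 64 mm above their origin, same axes. Each grip is a plate 14 mm wide (y), 20 mm tall; about 41 mm over their outer faces (x) as clipped. Squeezed to 33 mm (8 to 12 N) they are parallel and at their stop, the jaws fully open. The rear end is 36 mm higher. Let go, the jaws spring shut with about 3 N.
- tweezers_arm (a joint): Opening of the tweezers, angle of each arm (both move alike): 0 = jaw gap 8 mm (as on the rest and on the doubled picket), 0.11 rad = squeezed to the stop, jaw gap 29 mm at the tips and 24 mm at the pads' top, -0.04 = shut on nothing. The arms cross above the pads, so a part can go in at most 22 mm.
- double_top (a point): Centre of the flat top, 82 mm above the table, of the doubled picket: white picket and bare wooden strip face to face, together 8 mm thick (x, across the fence), 16 mm wide (y, along it), z up. Second from the end of a fixed fence 140 mm long, 19 mm taller than its other pickets (pointed, single, 4 mm thick, 28 mm apart). The other fence has ordinary pickets only.
Not all that is in view belongs to the job. What is meant by the tweezers is not orange, and is the smaller of those in its own colour.

How it is judged:
On the way:
1. the tweezers are squeezed open and lifted clear of the rest (value of joint tweezers_arm above 0.05 rad and height (world z) of tweezers above 0.068 m), for 0.2 s.
At the end, for the whole second after the job is handed in: The tweezers stand at rest on the doubled picket, their jaws sprung shut on its two faces (arm angle between -0.02 and 0.025 rad), their tips 5 to 27 mm below its top and within 12 mm of its centre horizontally, squared to the fence within 15 degrees and upright within 11 degrees (horizontal distance between tweezers and double_top below 0.012 m and z of tweezers in the frame of double_top between -0.027 and -0.005 m and angle between the x axis of tweezers and the x axis of double_top, either way round below 0.26 rad and angle between tweezers's own z axis and vertical below 0.2 rad and value of joint tweezers_arm between -0.02 and 0.025 rad and linear speed of tweezers below 0.03 m/s); the robot touches nothing.
It also fails if it takes over 43 s, if anything falls off the work surface, if the arm or the gripper's body presses on something with over 40 N, if the wrist force passes 120 N, or if a joint passes its speed limit or range.

## Working session

There is one attempt and no reset: what is moved stays moved. The work goes in short steps, Python scripts to look and compute and a tool call to move; the robot and the scene stay as the last step left them, time stands still between calls to the robot, and variables do not carry over. Pictures are saved under pics/ and viewed, about 8 in all and at most 12, crops included, and the job is handed in when it is done.

Besides the shell and the picture viewer there is one more tool, called after "Request:" by a JSON object that holds its "op" and its "data". move_arm: Moves the arm, as the interface text tells. Its arguments: {"type":"object","properties":{"series":{"type":"array"},"claw":{"type":"number"},"newtons":{"type":"number"}},"required":["series"]}

```bash
ls; mkdir -p pics; cat > h.py <<'E'
import numpy as np, cv2
from rig import robot
from scipy.spatial.transform import Rotation as R
def cam(name,st=None):
    m=robot.camera_model(name); K=np.array(m["intrinsics"],float); k1=m["k1"]
    if name=="wrist":
        st=st or robot.observe(); T=np.array(m["T_tool_cam"]); Rt=R.from_quat(st["eef_rot"]).as_matrix()
        Rwc=Rt@T[:3,:3]; c=Rt@T[:3,3]+np.array(st["tcp_pos"])
        return K,k1,Rwc.T,-Rwc.T@c
    Rm=cv2.Rodrigues(np.array(m["rvec"],float))[0]
    return K,k1,Rm,np.array(m["tvec"],float).ravel()
def proj(c,P):
    K,k1,Rm,t=c; r,_=cv2.projectPoints(np.atleast_2d(P).astype(float),cv2.Rodrigues(Rm)[0],t,K,np.array([k1,0,0,0.])); return r[:,0]
def ray(c,uv):
    K,k1,Rm,t=c; p=cv2.undistortPoints(np.array([[uv]],float),K,np.array([k1,0,0,0.]))[0,0]
    return -Rm.T@t, Rm.T@np.array([p[0],p[1],1.])
def onz(c,uv,z):
    o,d=ray(c,uv); return o+d*(z-o[2])/d[2]
def tri(obs):
    A=np.zeros((3,3));b=np.zeros(3)
    for c,uv in obs:
        o,d=ray(c,uv); d/=np.linalg.norm(d); P=np.eye(3)-np.outer(d,d); A+=P;b+=P@o
    X=np.linalg.solve(A,b); return X,[np.round(proj(c,X)[0]-uv,1) for c,uv in obs]
E
python3 - <<'E'
from h import *
a=robot.read_camera("top");b=robot.read_camera("side")
cv2.imwrite("pics/top.png",cv2.resize(a,(800,600),interpolation=cv2.INTER_CUBIC));cv2.imwrite("pics/side.png",cv2.resize(b,(800,600),interpolation=cv2.INTER_CUBIC))
for n in("top","side"):
    K,k1,Rm,t=cam(n);print(n,K[0,0],k1,-Rm.T@t,Rm[2])
print(robot.camera_model("wrist")); print(robot.observe()); print(robot.finger_overhang)
E
```

```text
pics
top 482.4035175696999 -0.09062772197549093 [ 0.35526485 -0.00722886  1.10644751] [ 0.17049806  0.01122428 -0.98529408]
side 349.19551731936525 -0.08226606009390215 [ 0.46065515 -0.72569205  0.51262659] [ 0.08356027  0.86151078 -0.50081618]
{'intrinsics': array([[295.1535471 ,   0.        , 256.49916713],
       [  0.        , 295.1535471 , 186.22481778],
       [  0.        ,   0.        ,   1.        ]]), 'k1': -0.021056142822921297, 'T_tool_cam': array([[-1.70931117e-04, -9.60598583e-01, -2.77939441e-01,
         7.04666754e-02],
       [ 9.99999789e-01, -3.38550610e-04,  5.55085506e-04,
         1.60476947e-03],
       [-6.27310918e-04, -2.77939288e-01,  9.60598438e-01,
        -1.25429925e-01],
       [ 0.00000000e+00,  0.00000000e+00,  0.00000000e+00,
         1.00000000e+00]])}
{'clock': 0.1, 'qpos': array([-1.25659375e+00,  3.13930778e-01,  4.50802128e-02,  1.30358226e+00,
       -9.68055241e-07,  1.43121725e+00]), 'joint_velocities': array([ 0.0005558 , -0.00113882,  0.00213307,  0.00065954, -0.00033105,
       -0.00051398]), 'joint_torque': array([ 3.08423259e-03, -4.81727028e+01,  2.99241507e+01,  1.28586733e-02,
       -8.47670435e-05, -1.83579232e-06]), 'tcp_pos': array([ 0.25193036, -0.51639762,  0.24748983]), 'eef_rot': array([ 9.74370183e-01,  2.24949055e-01, -7.18343014e-05, -8.15091068e-04]), 'force': array([-0.10802648, -0.48352702,  0.19200861]), 'moment': array([ 0.01604934, -0.01320144, -0.02502869]), 'gripper_width': 1.0053654049935732}
0.017
```

View pics/top.png

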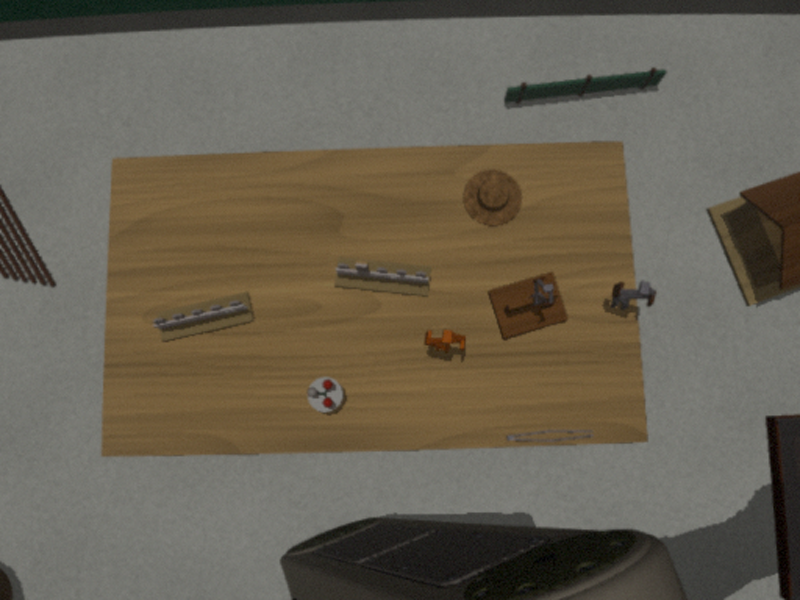

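View pics/side.png

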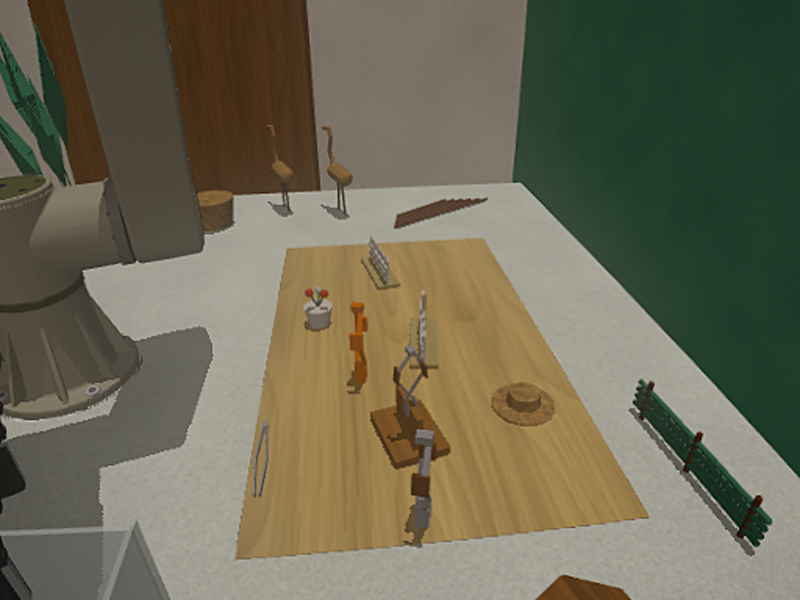

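The top view shows three tweezers: steel on the rest at (540,295), larger steel standing free at (632,295), and orange at (445,340). The smaller steel pair on the rest fits. There are two fences, at (205,315) and (382,277). The second one seems to have a taller, thicker picket at (361,267). I'll confirm both with enlarged crops.

```bash
python3 - <<'E'
from h import *
a=robot.read_camera("top");b=robot.read_camera("side")
def crop(im,x,y,w,h,s): return cv2.resize(im[y:y+h,x:x+w],(w*s,h*s),interpolation=cv2.INTER_CUBIC)
# tiles 400x300
t=[crop(a,300,165,80,60,5),crop(a,205,155,80,60,5),crop(b,225,215,80,90,5)[:450],crop(b,230,180,80,90,5)[:450]]
o=np.zeros((600,800,3),np.uint8)
o[:300,:400]=t[0];o[300:,:400]=t[1]
c=crop(b,225,175,100,150,4)
o[:,400:]=c
cv2.imwrite("pics/c1.png",cv2.convertScaleAbs(o,alpha=1.6,beta=10))
E
```

```text
(no output)
```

View pics/c1.png

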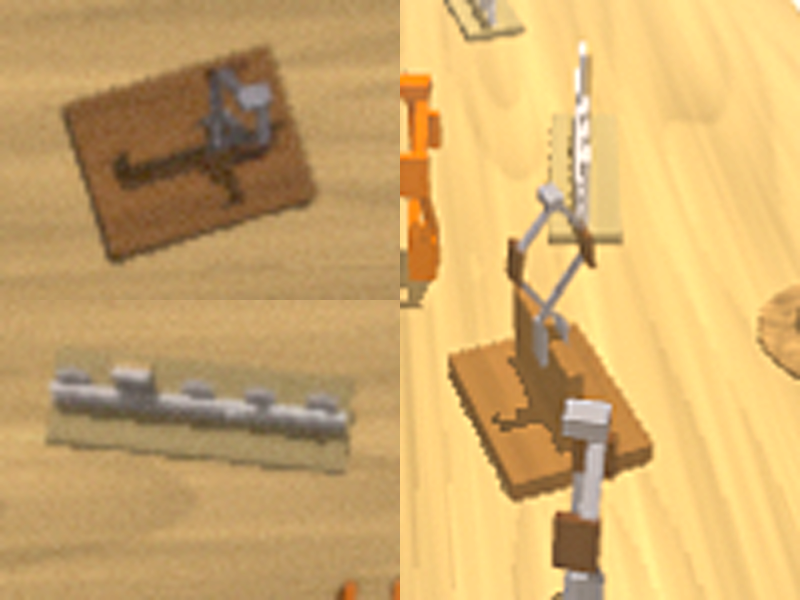

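```bash
python3 - <<'E'
from h import *
T=cam("top");S=cam("side")
print("rear",onz(T,(351,184.4),.145),onz(S,(262.5,223.7),.145),tri([(T,(351,184.4)),(S,(262.5,223.7))]))
print("dbl",onz(T,(231.4,170),.082),onz(S,(270.7,186.2),.082),tri([(T,(231.4,170)),(S,(270.7,186.2))]))
f=lambda x,y:onz(T,(300+x/5,165+y/5),.012)
a,b,c=f(65,105),f(270,47),f(110,260)
print("rest",a,b,c,np.degrees(np.arctan2(*(b-a)[[1,0]])),np.linalg.norm(b-a),np.linalg.norm(c-a),(b+c)/2)
f=lambda x,y:onz(T,(205+x/5,155+(y-300)/5),.006)
a,b=f(48,443),f(348,471)
print("fence",a,b,np.degrees(np.arctan2(*(b-a)[[1,0]])),np.linalg.norm(b-a))
st=robot.observe();print(R.from_quat(st["eef_rot"]).as_matrix())
E
```

```text
rear [ 0.52416534 -0.19986735  0.145     ] [ 0.52761814 -0.20359351  0.145     ] (array([ 0.52634063, -0.20043731,  0.14248561]), [array([-0. , -0.8]), array([-0.9,  0.2])])
dbl [0.5750744  0.04506141 0.082     ] [0.58087491 0.04908939 0.082     ] (array([0.57750914, 0.04489851, 0.08381054]), [array([ 0. , -1.3]), array([-1.1,  0.2])])
rest [ 0.54651624 -0.13851402  0.012     ] [ 0.57081889 -0.23501236  0.012     ] [ 0.47418524 -0.15547459  0.012     ] -75.86429293659191 0.09951154564140238 0.07429289866658112 [ 0.52250206 -0.19524348  0.012     ]
fence [0.56035797 0.08869483 0.006     ] [ 0.54282364 -0.05005286  0.006     ] -97.20260927700556 0.1398512561484303
[[ 8.98777516e-01  4.38404896e-01 -3.53094430e-04]
 [ 4.38405013e-01 -8.98776898e-01  1.06400363e-03]
 [ 1.49111284e-04 -1.11110091e-03 -9.99999372e-01]]
```

Positions are consistent: the rear end is at about (0.526, -0.200) with the rest yawed about 14°, and the doubled picket is at about (0.578, 0.045) with the fence yawed about -7°. I'll go above the tweezers.

Request:
{"op": "move_arm", "data": {"series": [[2.74,3.16,-0.2,0,0,7.8],[2.74,3.16,-0.2,0,0,7.8],[2.74,3.16,-0.2,0,0,7.8],[2.74,3.16,-0.2,0,0,7.8],[2.74,3.16,-0.2,0,0,7.8]], "claw": 75, "newtons": 20}}

```text
clock: 0.7
tcp_pos: [0.3898, -0.3575, 0.2381]
eef_rot: [0.842, 0.54, 0.0, -0.0]
force: [0.6, -0.4, -0.0]
gripper_width: 0.748
```

Request:
{"op": "move_arm", "data": {"series": [[2.74,3.16,-0.2,0,0,7.8],[2.74,3.16,-0.2,0,0,7.8],[2.74,3.16,-0.2,0,0,7.8],[2.74,3.16,-0.2,0,0,7.8],[2.74,3.16,-0.2,0,0,7.8]]}}

```text
clock: 1.2
tcp_pos: [0.5269, -0.1993, 0.2282]
eef_rot: [0.613, 0.79, -0.0, 0.0]
force: [0.8, -1.0, -0.1]
gripper_width: 0.746
```

Request:
{"op": "move_arm", "data": {"series": [[0,0,0,0,0,0],[0,0,0,0,0,0],[0,0,0,0,0,0]]}}

```text
clock: 1.5
tcp_pos: [0.5256, -0.2013, 0.2282]
eef_rot: [0.616, 0.788, -0.0, -0.0]
force: [0.4, -0.1, -0.2]
gripper_width: 0.748
```

```bash
python3 - <<'E'
from h import *
st=robot.observe(); im=robot.read_camera("wrist"); T=robot.read_camera("top")
c=cam("wrist",st)
print(st["clock"],st["tcp_pos"],R.from_quat(st["eef_rot"]).as_matrix().round(4).tolist(),st["gripper_width"],st["qpos"])
print(proj(c,[[.526,-.2,.145],[.526,-.2,.06]]), proj(c,[st["tcp_pos"]]))
cv2.imwrite("pics/w1.png",cv2.convertScaleAbs(cv2.resize(im,(800,600),interpolation=cv2.INTER_CUBIC),alpha=1.5,beta=10))
E
```

```text
1.5 [ 0.5255906  -0.20131526  0.2281917 ] [[-0.2406, 0.9706, -0.0004], [0.9706, 0.2406, -0.0001], [0.0, -0.0004, -1.0]] 0.7480083884738813 [-5.08276185e-01  2.96095057e-01 -2.68780598e-02  1.24816146e+00
 -2.67208262e-04  8.19533100e-01]
[[257.15477047 195.6617692 ]
 [257.01725379 169.8926977 ]] [[255.93560152 252.29830489]]
```

View pics/w1.png

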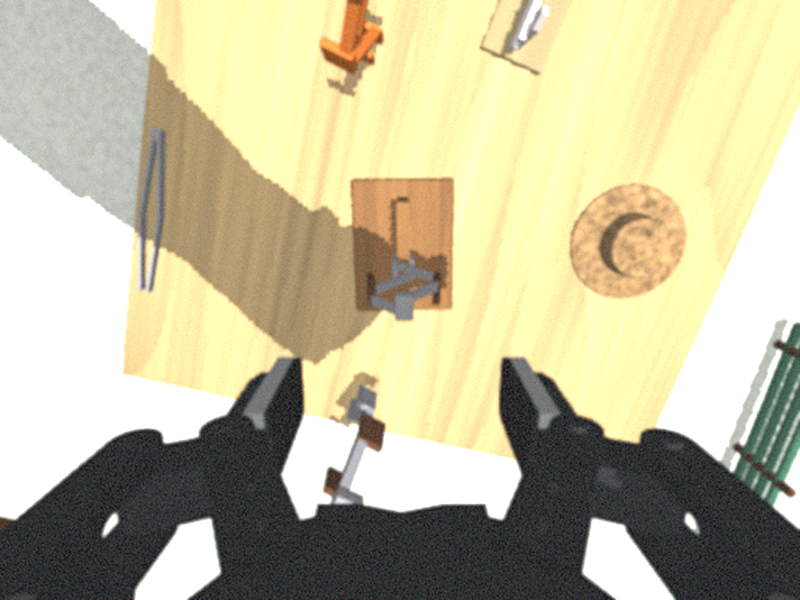

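Wrist view: rest and tweezers are squared to the gripper. The rear end is at (404,306), the grips are at x 370 and 437, and the large pair stands below at (355,440). Next I'll compute the correction and the clearance to the large pair.

```bash
python3 - <<'E'
from h import *
c=cam("wrist");T=cam("top");k=1.5625
print("rear",onz(c,(404/k,306/k),.145),"grips",onz(c,(403.5/k,288/k),.109))
for z in(.12,.16):print("big rear",onz(T,(643/k,288/k),z))
print("big foot",onz(T,(612/k,300/k),.0))
E
```

```text
rear [ 0.52688596 -0.20049526  0.145     ] grips [ 0.52715548 -0.20175216  0.109     ]
big rear [ 0.52479569 -0.33214431  0.12      ]
big rear [ 0.5179213  -0.31896914  0.16      ]
big foot [ 0.52869897 -0.32320295  0.        ]
```

Request:
{"op": "move_arm", "data": {"series": [[0.15,0.05,-3,0,0,0],[0,0,-3,0,0,0],[0,0,-3,0,0,0],[0,0,-2,0,0,0],[0,0,-1.05,0,0,0]]}}

```text
clock: 2.1
tcp_pos: [0.5258, -0.2009, 0.1059]
eef_rot: [0.617, 0.787, -0.0, -0.001]
force: [0.5, 0.1, 0.3]
gripper_width: 0.749
```

Request:
{"op": "move_arm", "data": {"series": [[0,0,0,0,0,0],[0,0,0,0,0,0]]}}

```text
clock: 2.3
tcp_pos: [0.5278, -0.2011, 0.1087]
eef_rot: [0.616, 0.788, 0.0, 0.001]
force: [0.4, -0.8, 0.2]
gripper_width: 0.753
```

Request:
{"op": "move_arm", "data": {"series": [[0,0,0,0,0,0],[0,0,0,0,0,0],[0,0,0,0,0,0],[0,0,0,0,0,0]], "claw": 46}}

```text
clock: 2.7
tcp_pos: [0.5278, -0.2004, 0.1082]
eef_rot: [0.616, 0.788, 0.0, 0.0]
force: [-0.5, 0.4, -0.3]
gripper_width: 0.461
```

Request:
{"op": "move_arm", "data": {"series": [[0,0,0,0,0,0],[0,0,0,0,0,0],[0,0,0,0,0,0],[0,0,0,0,0,0]], "claw": 35, "newtons": 25}}

```text
clock: 3.1
tcp_pos: [0.5275, -0.2003, 0.1078]
eef_rot: [0.616, 0.788, 0.0, -0.0]
force: [-0.6, -0.8, -0.7]
gripper_width: 0.369
```

```bash
python3 - <<'E'
from h import *
st=robot.observe(); im=robot.read_camera("wrist"); T=robot.read_camera("side")
print(st["force"],st["gripper_width"],st["tcp_pos"])
o=np.zeros((600,800,3),np.uint8)
o[:450,:400]=cv2.resize(im[110:335,156:356],(400,450),interpolation=cv2.INTER_CUBIC)
o[:,400:]=cv2.resize(T[175:325,215:315],(400,600),interpolation=cv2.INTER_CUBIC)
cv2.imwrite("pics/g1.png",cv2.convertScaleAbs(o,alpha=1.6,beta=15))
E
```

```text
[-0.64645321 -0.83666037 -0.66046311] 0.36897509683480956 [ 0.52754652 -0.20030353  0.10777053]
```

View pics/g1.png

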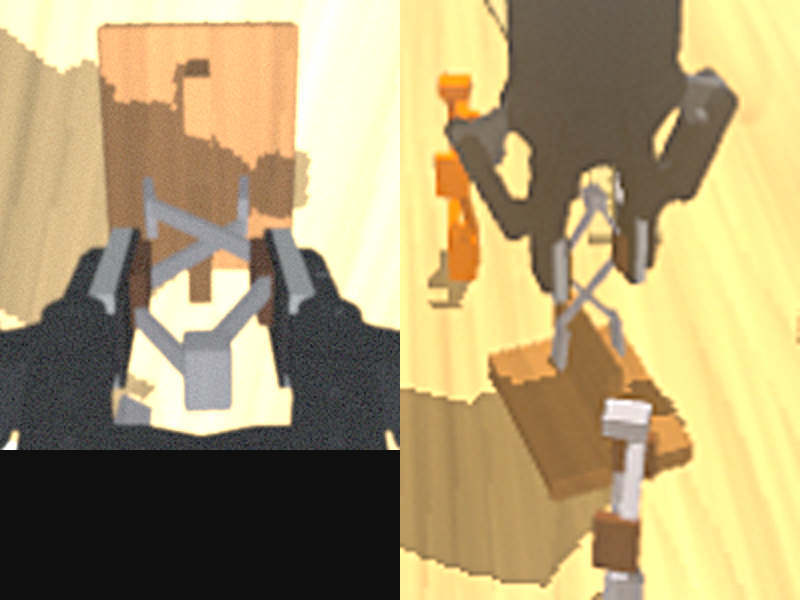

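The grip is at the stop (0.369) with the jaws wide open around the blade. Lift it straight up.

Request:
{"op": "move_arm", "data": {"series": [[0,0,0,0,0,0],[0,0,1,0,0,0],[0,0,2,0,0,0],[0,0,2.5,0,0,0],[0,0,2.5,0,0,0]], "claw": 30}}

```text
clock: 3.7
tcp_pos: [0.5274, -0.2003, 0.1893]
eef_rot: [0.616, 0.788, 0.0, 0.0]
force: [1.0, -0.1, -0.5]
gripper_width: 0.376
```

Request:
{"op": "move_arm", "data": {"series": [[0,0,0.5,0,0,0],[0,0,0,0,0,0],[0,0,0,0,0,0],[0,0,0,0,0,0]]}}

```text
clock: 4.1
tcp_pos: [0.5268, -0.1999, 0.1914]
eef_rot: [0.616, 0.788, -0.0, -0.001]
force: [-0.1, -0.3, -1.1]
gripper_width: 0.369
```

Request:
{"op": "move_arm", "data": {"series": [[0.5,2.45,0,0,0,-2.1],[0.5,2.45,0,0,0,-2.1],[0.5,2.45,0,0,0,-2.1],[0.5,2.45,0,0,0,-2.1],[0.5,2.45,0,0,0,-2.1]]}}

```text
clock: 4.6
tcp_pos: [0.552, -0.0767, 0.1915]
eef_rot: [0.686, 0.728, -0.0, -0.001]
force: [0.2, -0.3, 0.4]
gripper_width: 0.377
```

Request:
{"op": "move_arm", "data": {"series": [[0.5,2.45,0,0,0,-2.1],[0.5,2.45,0,0,0,-2.1],[0.5,2.45,0,0,0,-2.1],[0.5,2.45,0,0,0,-2.1],[0.5,2.45,0,0,0,-2.1]]}}

```text
clock: 5.1
tcp_pos: [0.577, 0.0457, 0.1915]
eef_rot: [0.749, 0.662, -0.001, -0.001]
force: [0.6, 0.1, -0.9]
gripper_width: 0.372
```

Request:
{"op": "move_arm", "data": {"series": [[0,0,0,0,0,0],[0,0,0,0,0,0],[0,0,0,0,0,0]]}}

```text
clock: 5.4
tcp_pos: [0.5771, 0.044, 0.1921]
eef_rot: [0.749, 0.663, -0.001, -0.0]
force: [0.5, 0.6, -0.8]
gripper_width: 0.375
```

```bash
python3 - <<'E'
from h import *
st=robot.observe(); im=robot.read_camera("wrist"); T=robot.read_camera("side")
print(st["clock"],st["force"],st["gripper_width"],st["tcp_pos"],R.from_quat(st["eef_rot"]).as_matrix().round(4).tolist())
o=np.zeros((600,800,3),np.uint8)
o[:,:500]=cv2.resize(im[70:310,156:356],(500,600),interpolation=cv2.INTER_CUBIC)
o[:,500:]=cv2.resize(T[100:250,230:305],(300,600),interpolation=cv2.INTER_CUBIC)
cv2.imwrite("pics/f1.png",cv2.convertScaleAbs(o,alpha=1.3,beta=5))
c=cam("wrist",st)
print(proj(c,[[.577,.045,.082]]))
E
```

```text
5.4 [ 0.536068    0.62219474 -0.83847061] 0.37481323366362035 [0.57712945 0.04401743 0.1921201 ] [[0.122, 0.9925, -0.0013], [0.9925, -0.122, -0.0003], [-0.0004, -0.0012, -1.0]]
[[255.32310743 186.0780353 ]]
```

View pics/f1.png

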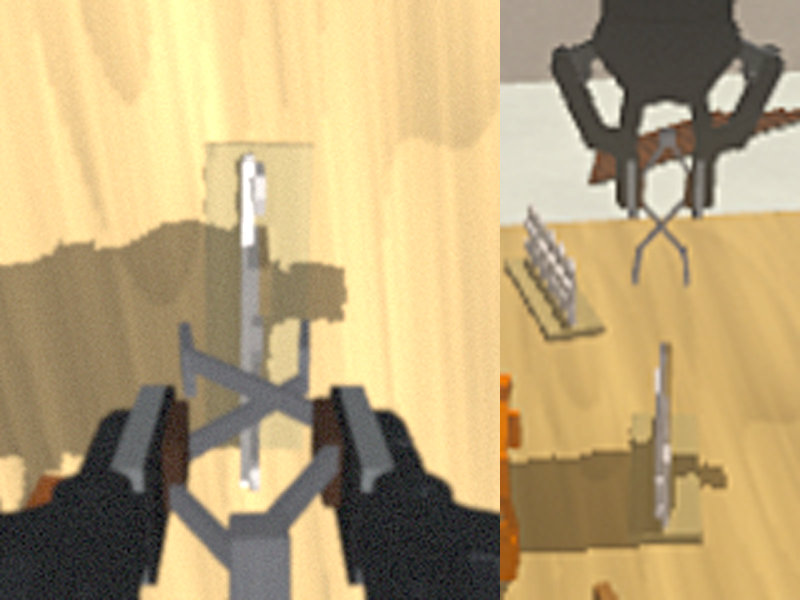

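The tweezers hang upright with jaws open above the fence, but the doubled picket is hard to make out in the shadow near crop (250,250). I'll take one enlarged, brightened crop.

```bash
python3 - <<'E'
from h import *
st=robot.observe(); im=np.mean([robot.read_camera("wrist") for _ in range(6)],0)
np.save("w.npy",im)
c=cam("wrist",st)
d=np.array([.126,.992]) # along fence, +y
P=lambda s,z:[*(np.array([.577,.045])+s*d),z]
print([ (s,proj(c,[P(s,z)])[0].round(1).tolist()) for s,z in((.028,.063),(0,.082),(-.028,.063),(-.056,.063),(-.084,.063))])
o=np.clip(255*(im[120:285,216:316]/255*1.3)**.6,0,255).astype(np.uint8)
s=cv2.resize(o,(360,594),interpolation=cv2.INTER_CUBIC)
t=robot.read_camera("side")[178:238,248:278]
t=cv2.resize(t,(300,600),interpolation=cv2.INTER_CUBIC)[:594]
cv2.imwrite("pics/f2.png",np.hstack([s,cv2.convertScaleAbs(t,alpha=1.3)]))
E
```

```text
[(0.028, [255.1, 148.6]), (0, [254.9, 185.7]), (-0.028, [255.0, 209.2]), (-0.056, [255.0, 236.9]), (-0.084, [254.9, 263.1])]
```

View pics/f2.png

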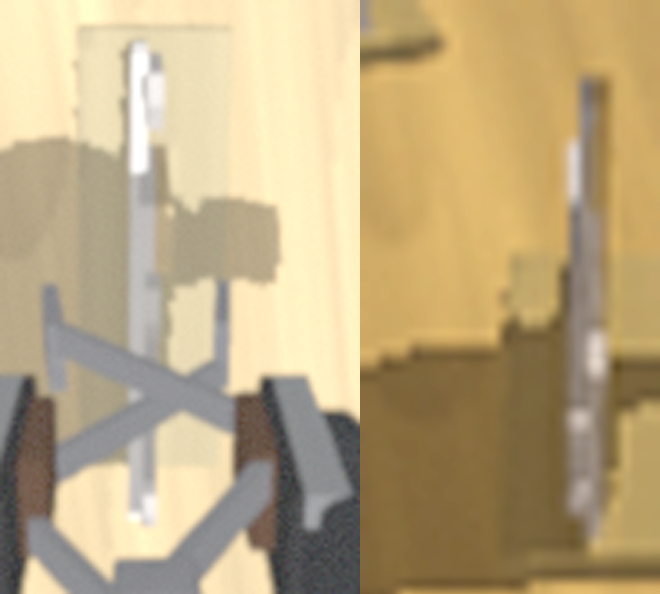

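```bash
python3 - <<'E'
from h import *
im=np.load("w.npy")
o=np.clip(255*(im[125:215,235:285]/255*1.3)**.8,0,255).astype(np.uint8)
s=cv2.resize(o,(330,594),interpolation=cv2.INTER_NEAREST)
cv2.imwrite("pics/f3.png",s)
for r in(150,155,180,183,186,189,192,195,200,207):print(r,im[r,248:270].mean(-1).astype(int), (im[r,248:270,2]-im[r,248:270,0]).astype(int))
E
```

```text
150 [141 114  89 104 156 202 216 200 160 151 160 160 160 154 147 143 145 145
 149 149 148 147] [56 47 35 25 15 11 10 10  8  7  7  7 12 30 51 60 59 60 61 60 60 59]
155 [149 136 103 105 156 202 214 207 188 164 156 154 154 150 146 143 144 146
 147 148 149 148] [60 56 42 27 15 11  8 10 13 17 19 19 26 40 54 58 59 58 59 59 60 59]
180 [ 86  86  85  93 106 119 119 121 121 120 115 107  98 100 105 110  98  88
  85  86  85  86] [33 33 33 26 13  6  5  6  4  5 13 32 46 48 50 50 42 33 32 32 33 34]
183 [ 86  86  85  94 109 119 122 120 121 121 115 105  98  99 100  96  90  89
  89  87  86  88] [33 33 31 25 14  7  5  5  5  6 13 34 47 48 45 42 36 33 33 33 33 32]
186 [ 85  86  86  93 108 120 122 121 123 121 114 104  99  98  98  94  91  87
  85  87  85  87] [33 33 32 26 14  6  6  4  5  6 15 34 46 47 46 41 37 34 34 34 33 33]
189 [ 87  85  85  94 110 120 122 122 124 121 116 101  95  94  94  93  90  86
  88  86  85  86] [33 32 32 25 13  7  5  4  5  6 16 33 46 45 44 39 36 33 33 34 33 34]
192 [ 86  87  84  93 113 121 121 122 122 119 114 101  96  94  96  93  89  87
  87  86  88  86] [33 31 31 23 11  6  5  5  6  6 16 35 46 46 45 40 35 33 33 33 32 31]
195 [ 88  85  84  95 112 121 122 119 115 110 106 100  96  95  95  92  90  86
  86  86  86  85] [33 33 32 24 11  5  5  5  6  6 13 26 36 41 41 38 35 34 33 33 32 31]
200 [ 86  84  84  95 113 122 123 120 115 109 108 106  98  91  89  95 116 133
 139 139 139 139] [33 32 32 23 10  6  4  4  5  4  4  8 16 30 35 37 46 54 56 56 56 57]
207 [ 87  84  85  94 114 123 122 122 120 119 120 114 103  91  95 121 141 148
 146 146 147 146] [32 33 32 23 10  4  4  5  5  4  5  7 15 28 38 48 58 59 59 58 58 59]
```

View pics/f3.png

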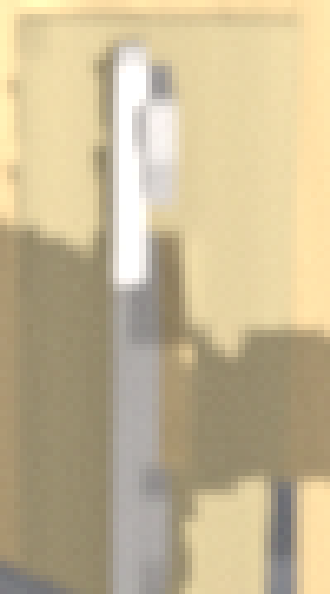

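The top of the doubled picket is at rows 176–197, with the white/strip seam at column 258.5. That puts its centre at about (0.580, 0.045), 3 mm in +x from the current tip midpoint. I'll correct and lower.

Request:
{"op": "move_arm", "data": {"series": [[0.3,0.07,0,0,0,0],[0,0,0,0,0,0],[0,0,-1,0,0,0],[0,0,-1.5,0,0,0],[0,0,-1.5,0,0,0]]}}

```text
clock: 6.35
tcp_pos: [0.5805, 0.0454, 0.1519]
eef_rot: [0.749, 0.663, 0.0, 0.0]
force: [0.5, 0.2, 0.1]
gripper_width: 0.376
```

Request:
{"op": "move_arm", "data": {"series": [[0,0,-1,0,0,0],[0,0,-0.8,0,0,0],[0,0,-0.4,0,0,0],[0,0,0,0,0,0],[0,0,0,0,0,0]]}}

```text
clock: 6.85
tcp_pos: [0.5809, 0.0453, 0.1313]
eef_rot: [0.749, 0.663, 0.0, 0.0]
force: [-0.1, 0.2, -1.0]
gripper_width: 0.371
```

```bash
python3 - <<'E'
from h import *
st=robot.observe(); im=robot.read_camera("wrist"); T=robot.read_camera("side")
print(st["clock"],st["force"],st["gripper_width"],st["tcp_pos"])
o=np.zeros((600,800,3),np.uint8)
o[:,:500]=cv2.resize(im[90:330,156:356],(500,600),interpolation=cv2.INTER_CUBIC)
o[:,500:]=cv2.resize(T[130:250,240:300],(300,600),interpolation=cv2.INTER_CUBIC)
cv2.imwrite("pics/l1.png",np.clip(255*(o/255*1.2)**.7,0,255).astype(np.uint8))
E
```

```text
6.85 [-0.12280052  0.16403176 -0.9613355 ] 0.37122882490233705 [0.58090709 0.04531567 0.1312592 ]
```

View pics/l1.png

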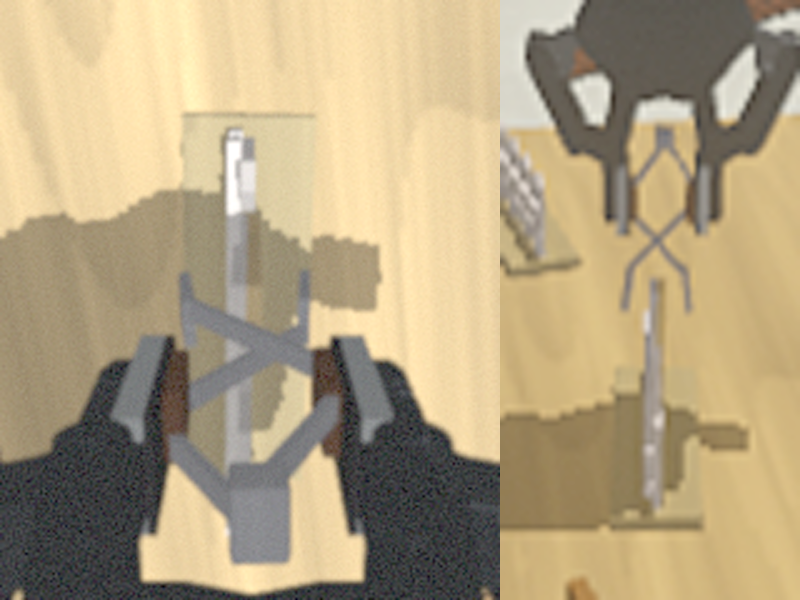

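```bash
python3 - <<'E'
from h import *
st=robot.observe(); c=cam("wrist",st); Rm=R.from_quat(st["eef_rot"]).as_matrix(); t=st["tcp_pos"]
f=lambda p:((p-[156,90])*2.5).round(0).tolist()
D=np.array([.5798,.0447,.082])
print("double y edges",[f(proj(c,[D+s*Rm[:,0]*.008])[0]) for s in(-1,0,1)])
for z in (.063,.041):
  print("pad",z,[f(proj(c,[t+Rm@np.array([s*.006,w*.0145,z])])[0]) for s in(-1,0,1) for w in(-1,1)])
E
```

```text
double y edges [[243.0, 342.0], [243.0, 313.0], [243.0, 283.0]]
pad 0.063 [[195.0, 313.0], [301.0, 313.0], [195.0, 292.0], [302.0, 292.0], [194.0, 271.0], [302.0, 271.0]]
pad 0.041 [[189.0, 346.0], [307.0, 346.0], [188.0, 323.0], [307.0, 323.0], [187.0, 300.0], [308.0, 300.0]]
```

The picket top sits centred between the open jaws (side crop: top at x 656, tips at 625 and 690). The tips are about 14 mm below the top, and the wrist projections agree. Release gradually.

Request:
{"op": "move_arm", "data": {"series": [[0,0,0,0,0,0],[0,0,0,0,0,0],[0,0,0,0,0,0]], "claw": 44}}

```text
clock: 7.25
tcp_pos: [0.5807, 0.0453, 0.1311]
eef_rot: [0.749, 0.663, 0.0, 0.0]
force: [-0.5, 0.2, -1.4]
gripper_width: 0.441
```

Request:
{"op": "move_arm", "data": {"series": [[0,0,0,0,0,0],[0,0,0,0,0,0],[0,0,0,0,0,0],[0,0,0,0,0,0]], "claw": 75}}

```text
clock: 7.65
tcp_pos: [0.5806, 0.0454, 0.1308]
eef_rot: [0.749, 0.663, 0.0, 0.0]
force: [0.3, -0.4, 0.2]
gripper_width: 0.748
```

Request:
{"op": "move_arm", "data": {"series": [[0,0,1,0,0,0],[0,0,2,0,0,0],[0,0,3,0,0,0],[0,0,3,0,0,0],[0,0,2,0,0,0]]}}

```text
clock: 8.15
tcp_pos: [0.5812, 0.0453, 0.244]
eef_rot: [0.749, 0.663, 0.001, 0.001]
force: [0.3, 0.1, 0.2]
gripper_width: 0.752
```

Request:
{"op": "move_arm", "data": {"series": [[0,0,1,0,0,0],[0,0,0,0,0,0],[0,0,0,0,0,0]]}}

```text
clock: 8.45
tcp_pos: [0.5803, 0.0454, 0.2501]
eef_rot: [0.749, 0.663, -0.0, -0.0]
force: [-0.5, -0.5, -1.6]
gripper_width: 0.752
```

```bash
python3 - <<'E'
from h import *
st=robot.observe(); im=robot.read_camera("wrist"); T=robot.read_camera("side")
print(st["clock"],st["force"],st["gripper_width"],st["tcp_pos"])
o=np.zeros((600,800,3),np.uint8)
o[:,:500]=cv2.resize(im[90:330,156:356],(500,600),interpolation=cv2.INTER_CUBIC)
o[:,500:]=cv2.resize(T[130:250,240:300],(300,600),interpolation=cv2.INTER_CUBIC)
cv2.imwrite("pics/e1.png",np.clip(255*(o/255*1.2)**.7,0,255).astype(np.uint8))
E
```

```text
8.45 [-0.49692877 -0.46004312 -1.64479855] 0.751518908490428 [0.58025739 0.04536335 0.25013306]
```

View pics/e1.png

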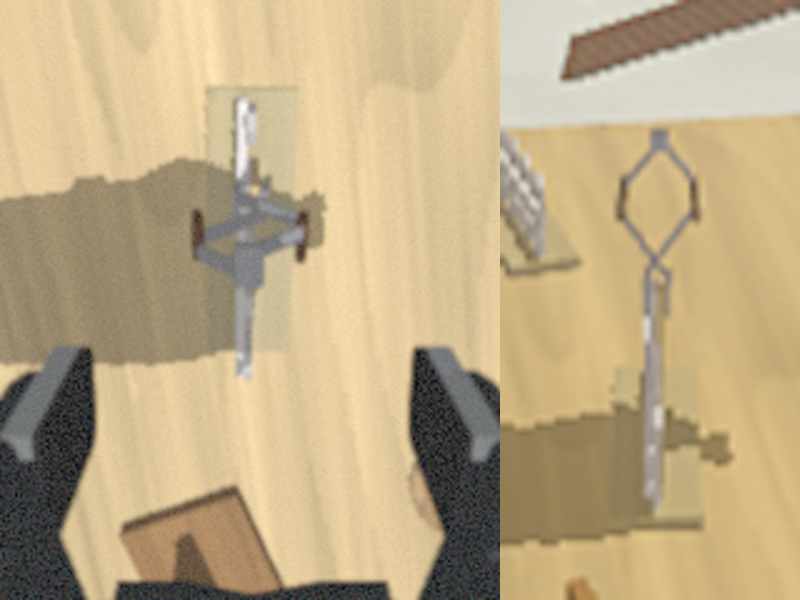

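```bash
python3 - <<'E'
from h import *
c=cam("wrist");S=cam("side")
w=(156+248/2.5,90+268/2.5); s=(240+(659-500)/5,130+139/5)
print(onz(c,w,.167),tri([(c,w),(S,s)]))
robot.close_job()
E
```

```text
[0.57958786 0.04585093 0.167     ] (array([0.58057928, 0.04447908, 0.16336762]), [array([1.6, 0.1]), array([-0.5, -0. ])])
the job is handed in; nothing more can be done
```

The small steel tweezers are now clamped on the doubled picket, and I handed the job in at about 8.5 s. I squeezed them to their stop on the rest, lifted them clear, lowered the open jaws over the doubled picket and let go. I then backed the gripper off about 12 cm upward.

**Position:** the final pictures show the jaws shut on both faces. The rear end measured about (0.580, 0.045), within about 1–2 mm of directly above the picket centre, so the tweezers stand upright and squared to the fence.

**Depth:** the measured rear height of 163–167 mm puts the tips roughly 15–19 mm below the picket top.

**Contact:** the gripper touched nothing at the end, and the forces I read after each move stayed under 2 N.

**Disagreements:** the first top and side camera estimates of the picket's x differed by about 6 mm. The close wrist view settled it, and I shifted 3 mm before lowering. The camera rays for the final check missed each other by about 1–1.5 px. The arm angle cannot be read directly, so the jaws being shut is judged from the pictures only. The 0.2 s open-and-lifted condition is likewise judged from the gripper width and height, not from the joint.

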